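# Set out pigment bottles before their ink tubs

## Robot

A 7-joint arm with a two-finger parallel gripper is mounted at the origin on a cart in front of the work surface, level with it; the furniture and walls round the work are solid. World frame = base frame: x ahead of the robot, y to its left, z up, the work surface at z = 0. Lengths are in m, angles in rad, forces in N, time in s.
With the tool pointing down it reaches from about 0.35 to 0.9 m from the base axis. Payload 8.1 kg.
Tool frame: the origin (TCP) lies where the fingers leave the gripper's body, on its centre line; the fingertips stand 66 mm ahead of it and the grasp point (between the pads) lies 47 mm ahead of it; z points along the fingers, y is the line along which they close (so a half turn about z gives the same grasp; the last joint's range is limited). The gripper opens to 92 mm and grips with 3 to 60 N. Pads are 19 mm wide; open, the fingers measure 130 mm over their backs; the gripper's body (75 mm by 190 mm) begins 47 mm behind the grasp point.
Start: joints at [1.222, 0.434, 0.025, 1.573, -0.012, 1.134, -0.075], TCP at [0.152, -0.606, 0.292] pointing down, gripper open.
Joint ranges: [-2.62, 2.62], [-0.44, 2.09], [-1.27, 1.32], [0.08, 2.57], [-1.32, 4.46], [0.12, 2], [-2.74, 2.74]. Speed limits (rad/s): [2.22, 2.22, 3.01, 3.01, 3.14, 3.14, 3.14].

## Interface

Orientations are given as a rotation vector (axis times angle).
In Python, from cell import arm gives the robot as it stands.
- The arm moves only by the tool send_rows, never from a script. Its argument "motion" is text: rows parted by semicolons, each of 7 numbers parted by spaces: the closure, from 0 (fully open) to 1 (shut), then the shift along the world's x, y, z in m, then the turn, a rotation vector about the world's x, y, z in degrees. A call has 1 to 5 rows; each row shifts and turns the commanded pose from where the row before left it; what a row does not reach is not made up. A row lasts 1/8 s, in which the tool goes at most 62.5 mm and 10.7 degrees, less where a joint would pass 70% of its speed; a pose out of reach is approached as far as the arm can. A call is refused whole if a number of a shift passes 0.0625 or a number of a turn 10.7, either way. A call with a gripper value outside its range is refused whole. The fingers move at their own pace and stop on an object; "force" is the grip in N (left out, the last holds). Time passes only in rows, so rows that do not move let the fingers close. It gives the time, the measured TCP pose, the force, the opening and the grip force at its end, in the units of the state.
- arm.observe(): the state, without advancing time (a new reading comes with each control period).
- arm.get_image(name): name is "scene" or "side" or "wrist"; returns (picture, depth): 480x640x3 uint8, blue, green, red; 480x640 float32, m along the optical axis (not along the pixel's ray), 0 where there is no reading.
- arm.camera_model(name): a dict with "fx", "fy", "cx", "cy" (pixels), "view" (4x4, takes a point from world to camera coordinates). Camera axes: x right, y down, z forward; pixel columns grow to the right and rows downward; lengths in m; the calibration is good to about 2 mm. A picture is of the moment at which its call begins: read the wrist's pose just before it. camera_model takes no time and is no camera call; for the wrist camera it gives the pose at the moment of the call.
- arm.sign_off(): hands the job in; it is judged then, once.
The state is a dict: "clock": time; "joints": joint angles; "dq": joint speeds; "joint_efforts": joint torques, N m; "position": TCP position; "ee_rot": TCP orientation; "force": force on the tool from outside, world axes, zero at the start; "ft_torque": the same for the moment, N m; "width": opening from 0.0 (shut) to 1.0 (fully open); "gripper_force": force on a finger pad.
Only numpy, scipy, OpenCV 4.12 (cv2) and the standard library are available. Lean on these libraries where they do the work, as an engineer would, in place of code of your own. Each camera call takes 0.05 s, during which the arm holds its last target. There are 200 camera calls.

## Task

Set up the tinting rack: move the row of four pigment bottles from the grey carrier into the front wells of the plywood rack, in the same order as the tubs behind, so that each bottle stands right in front of the ink tub it will tint: orange before the orange-lidded tub, blue before the blue-lidded one, green before the green-lidded one, and black before the grey-lidded one. Set each bottle down fully into its well, upright, without dropping it or tipping any over, and leave the tubs where they stand.

Things in the scene. Friction and masses are not known exactly. Their poses are not given: they have to be found in the camera images.
- tint_rack: fixed plywood block, 190 mm deep (x), 336 long (y), 26 high; origin at the centre of its underside, z up. Two rows of four round wells, 18 mm deep (floor at z = 8): front row (robot's side) at x = -50, 58 mm wide, empty, for bottles; back row at x = +50, 64 mm wide, holds the tubs. Wells of both rows at y = +120, +40, -40, -120 mm: each front well has a tub right behind it
- carrier: fixed low grey plastic tray with a steel bow at each end, 66 mm deep (x), 252 mm long (y, without bows), walls and three dividers 24 mm high, 4 mm thick, floor 4 mm thick. Origin at the centre of its underside, z up. Four compartments in a row, about 58 by 58 mm, centred at x = 0, y = +93, +31, -31, -93 mm, one bottle in each at the start
- orange_bottle: small upright pigment bottle: a burnt-orange body, white label, black screw cap; 36 mm in diameter, 85 mm tall, about 70 g. Origin at the centre of its underside, z up; yaw arbitrary. Body straight up to about 53 mm, then narrowing to the cap: grip it round the body. Starts in any of the carrier's compartments
- blue_bottle: small upright pigment bottle: a bright blue body, white label, black screw cap; 38 mm in diameter, 89 mm tall, about 70 g. Origin at the centre of its underside, z up; yaw arbitrary. Body straight up to about 55 mm, then narrowing to the cap: grip it round the body. Starts in any of the carrier's compartments
- green_bottle: small upright pigment bottle: a green body, white label, black screw cap; 42 mm in diameter, 97 mm tall, about 70 g. Origin at the centre of its underside, z up; yaw arbitrary. Body straight up to about 60 mm, then narrowing to the cap: grip it round the body. Starts in any of the carrier's compartments
- black_bottle: small upright pigment bottle: a near-black (very dark navy) body, white label, black screw cap; 40 mm in diameter, 93 mm tall, about 70 g. Origin at the centre of its underside, z up; yaw arbitrary. Body straight up to about 58 mm, then narrowing to the cap: grip it round the body. Starts in any of the carrier's compartments
- orange_tub: round plastic ink tub with an orange lid and red-orange body; 68 mm across the lid's collar, 66 mm tall, narrower below. Origin at the centre of its underside, z up. It stands loose in one of the four back wells of the plywood rack, which one varies, and stays there
- blue_tub: round plastic ink tub with a blue lid and blue body; 70 mm across the lid's collar, 74 mm tall, narrower below. Origin at the centre of its underside, z up. It stands loose in one of the four back wells of the plywood rack, which one varies, and stays there
- green_tub: round plastic ink tub with a dark green lid and yellow-ochre body; 71 mm across the lid's collar, 94 mm tall, narrower below. Origin at the centre of its underside, z up. It stands loose in one of the four back wells of the plywood rack, which one varies, and stays there
- grey_tub: round plastic ink tub with a grey lid and purple-grey body; 74 mm across the lid's collar, 68 mm tall, narrower below. Origin at the centre of its underside, z up. It stands loose in one of the four back wells of the plywood rack, which one varies, and stays there
There are look-alikes about, which are no part of the job. What is shaped like the orange_bottle but yellow is not meant.

How it is judged:
At the end, for the whole second after the job is handed in: each bottle stands on the floor of the front well right before its own tub (orange-orange, blue-blue, green-green, black-grey): within 15 mm of the well's centre in x and y, foot within 5 mm of the well floor's height, tilt under 0.1 rad, released and at rest; each tub is still in its own well (((y of orange_bottle in the frame of tint_rack between 0.105 and 0.135 m and y of orange_tub in the frame of tint_rack between 0.1 and 0.14 m) or (y of orange_bottle in the frame of tint_rack between 0.025 and 0.055 m and y of orange_tub in the frame of tint_rack between 0.02 and 0.06 m) or (y of orange_bottle in the frame of tint_rack between -0.055 and -0.025 m and y of orange_tub in the frame of tint_rack between -0.06 and -0.02 m) or (y of orange_bottle in the frame of tint_rack between -0.135 and -0.105 m and y of orange_tub in the frame of tint_rack between -0.14 and -0.1 m)) and x of orange_bottle in the frame of tint_rack between -0.065 and -0.035 m and z of orange_bottle in the frame of tint_rack between 0.003 and 0.013 m and angle between each of orange_bottle, blue_bottle, green_bottle, black_bottle's own z axis and vertical below 0.1 rad and linear speed of each of orange_bottle, blue_bottle, green_bottle, black_bottle below 0.02 m/s and angular speed of each of orange_bottle, blue_bottle, green_bottle, black_bottle below 0.3 rad/s and ((y of blue_bottle in the frame of tint_rack between 0.105 and 0.135 m and y of blue_tub in the frame of tint_rack between 0.1 and 0.14 m) or (y of blue_bottle in the frame of tint_rack between 0.025 and 0.055 m and y of blue_tub in the frame of tint_rack between 0.02 and 0.06 m) or (y of blue_bottle in the frame of tint_rack between -0.055 and -0.025 m and y of blue_tub in the frame of tint_rack between -0.06 and -0.02 m) or (y of blue_bottle in the frame of tint_rack between -0.135 and -0.105 m and y of blue_tub in the frame of tint_rack between -0.14 and -0.1 m)) and x of blue_bottle in the frame of tint_rack between -0.065 and -0.035 m and z of blue_bottle in the frame of tint_rack between 0.003 and 0.013 m and ((y of green_bottle in the frame of tint_rack between 0.105 and 0.135 m and y of green_tub in the frame of tint_rack between 0.1 and 0.14 m) or (y of green_bottle in the frame of tint_rack between 0.025 and 0.055 m and y of green_tub in the frame of tint_rack between 0.02 and 0.06 m) or (y of green_bottle in the frame of tint_rack between -0.055 and -0.025 m and y of green_tub in the frame of tint_rack between -0.06 and -0.02 m) or (y of green_bottle in the frame of tint_rack between -0.135 and -0.105 m and y of green_tub in the frame of tint_rack between -0.14 and -0.1 m)) and x of green_bottle in the frame of tint_rack between -0.065 and -0.035 m and z of green_bottle in the frame of tint_rack between 0.003 and 0.013 m and ((y of black_bottle in the frame of tint_rack between 0.105 and 0.135 m and y of grey_tub in the frame of tint_rack between 0.1 and 0.14 m) or (y of black_bottle in the frame of tint_rack between 0.025 and 0.055 m and y of grey_tub in the frame of tint_rack between 0.02 and 0.06 m) or (y of black_bottle in the frame of tint_rack between -0.055 and -0.025 m and y of grey_tub in the frame of tint_rack between -0.06 and -0.02 m) or (y of black_bottle in the frame of tint_rack between -0.135 and -0.105 m and y of grey_tub in the frame of tint_rack between -0.14 and -0.1 m)) and x of black_bottle in the frame of tint_rack between -0.065 and -0.035 m and z of black_bottle in the frame of tint_rack between 0.003 and 0.013 m); the robot touches nothing.
It fails at once if an ink tub is pushed out of its well, lifted or tipped (moved 20 mm or tilted 0.3 rad) (distance of any of orange_tub, blue_tub, green_tub, grey_tub from where it was at the start of the episode above 0.02 m or angle between any of orange_tub, blue_tub, green_tub, grey_tub's own z axis and vertical above 0.3 rad).
It fails at once if a bottle is tipped over (tilted more than 0.8 rad) (angle between any of orange_bottle, blue_bottle, green_bottle, black_bottle's own z axis and vertical above 0.8 rad).
It fails at once if a bottle is dropped: let go of with its foot more than 40 mm above the bench ((height (world z) of orange_bottle above 0.04 m and contact force between the fingers and orange_bottle below 0.05 N) or (height (world z) of blue_bottle above 0.04 m and contact force between the fingers and blue_bottle below 0.05 N) or (height (world z) of green_bottle above 0.04 m and contact force between the fingers and green_bottle below 0.05 N) or (height (world z) of black_bottle above 0.04 m and contact force between the fingers and black_bottle below 0.05 N)).
It also fails if it takes over 115 s, if anything falls off the work surface, if the arm or the gripper's body presses on something with over 40 N, if the wrist force passes 120 N, or if a joint passes its speed limit or range.

## Working session

There is one attempt and no reset: what is moved stays moved. The work goes in short steps, Python scripts to look and compute and a tool call to move; the robot and the scene stay as the last step left them, time stands still between calls to the robot, and variables do not carry over. Pictures are saved under pics/ and viewed, at most 14 in all, crops included, and the job is handed in when it is done.

Besides the shell and the picture viewer there is one more tool, called after ">>>" as name(argument=value, ...) on one line, values as JSON. send_rows: Moves the arm, as the interface text tells. Its arguments: {"type":"object","properties":{"motion":{"type":"string"},"force":{"type":"number"}},"required":["motion"]}

```bash
mkdir -p pics; python3 - <<'E'
from cell import arm
import cv2,numpy as np
s=arm.observe(); print({k:np.round(v,3).tolist() for k,v in s.items()})
for n in ("scene","side"):
    im,d=arm.get_image(n); m=arm.camera_model(n)
    cv2.imwrite(f"pics/{n}0.png",im); np.savez(f"{n}0.npz",im=im,d=d,**{k:np.array(v) for k,v in m.items()})
    print(n,{k:np.round(v,3).tolist() for k,v in m.items()},(d>0).mean())
E
```

```text
{'clock': 0.0, 'joints': [1.222, 0.435, 0.025, 1.574, -0.012, 1.134, -0.075], 'dq': [0.001, 0.001, 0.001, -0.0, 0.001, -0.0, -0.002], 'joint_efforts': [0.0, -66.786, 0.985, -31.446, -0.061, 0.043, 0.0], 'position': [0.152, -0.606, 0.291], 'ee_rot': [-3.116, -0.385, 0.001], 'force': [0.517, 0.546, 0.863], 'ft_torque': [-0.039, -0.02, -0.008], 'gripper_force': 0.0, 'width': 0.998}
scene {'fx': 450.889, 'fy': 450.889, 'cx': 319.322, 'cy': 246.477, 'view': [[-0.815, -0.579, -0.01, 0.463], [-0.229, 0.339, -0.913, 0.152], [0.532, -0.742, -0.409, 0.722], [0.0, 0.0, 0.0, 1.0]]} 0.9959016927083333
side {'fx': 561.527, 'fy': 561.527, 'cx': 323.349, 'cy': 240.112, 'view': [[-0.863, -0.505, -0.013, 0.489], [-0.185, 0.339, -0.922, 0.129], [0.471, -0.793, -0.386, 1.273], [0.0, 0.0, 0.0, 1.0]]} 0.9959895833333333
```

View pics/scene0.png

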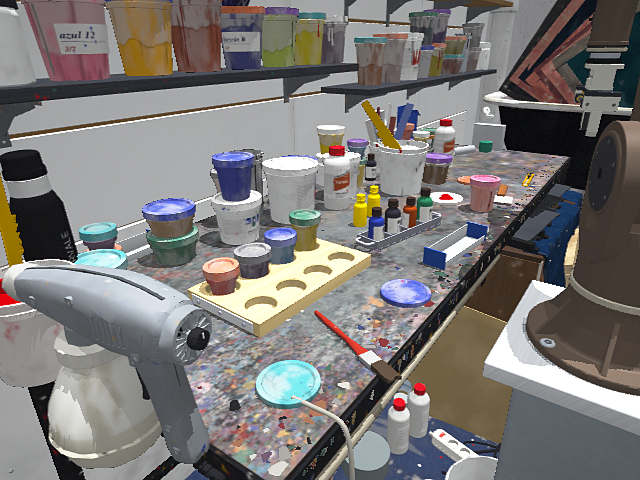

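View pics/side0.png

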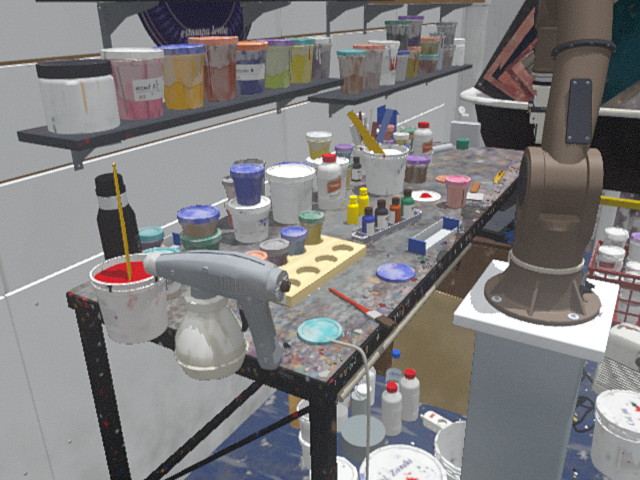

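The scene view shows the rack with tubs, from near (+y) to far: orange (220,275), grey (253,260), blue (281,245) and green (305,228). The carrier is at about (400,225), with blue, black, orange and green bottles from left to right. The yellow look-alikes stand behind the carrier at (367,205).

```bash
cat > h.py <<'E'
import numpy as np,cv2
def cloud(d,m):
    v,u=np.mgrid[0:480,0:640]
    c=np.stack([(u-m['cx'])/m['fx']*d,(v-m['cy'])/m['fy']*d,d,np.ones_like(d)],-1)
    w=c@np.linalg.inv(m['view']).T
    w=w[...,:3]; w[d<=0]=np.nan
    return w
def top(w,im,x0,x1,y0,y1,r=1000):
    # rows: x decreasing, cols: y decreasing (robot's view)
    h=int((x1-x0)*r);ww=int((y1-y0)*r)
    o=np.zeros((h,ww,3),np.uint8);p=w.reshape(-1,3);c=im.reshape(-1,3)
    k=np.isfinite(p).all(1)&(p[:,0]>x0)&(p[:,0]<x1-.001)&(p[:,1]>y0+.001)&(p[:,1]<y1)&(p[:,2]>-.02)&(p[:,2]<.15)
    p=p[k];c=c[k];i=np.argsort(p[:,2]);p=p[i];c=c[i]
    a=((x1-p[:,0])*r).astype(int);b=((y1-p[:,1])*r).astype(int)
    for da in (0,1):
        for db in (0,1): o[np.clip(a+da,0,h-1),np.clip(b+db,0,ww-1)]=c
    return o
E
python3 - <<'E'
from h import *
m=dict(np.load('scene0.npz'));w=cloud(m['d'],m);im=m['im']
for n,(u,v) in dict(orange_tub=(221,268),grey=(253,256),blue=(281,236),green=(305,216),bb=(376,213),kb=(393,205),ob=(410,203),gb=(425,193),rack=(325,280),carr=(400,238),car_l=(362,243),car_r=(437,213),ye=(361,197)).items(): print(n,np.round(w[v,u],3))
o=top(w,im,.3,.9,-.65,.15)
cv2.imwrite('pics/top.png',o)
E
```

```text
orange_tub [0.604 0.258 0.068]
grey [0.582 0.196 0.074]
blue [0.595 0.097 0.078]
green [0.594 0.016 0.097]
bb [ 0.495 -0.125  0.082]
kb [ 0.485 -0.191  0.084]
ob [ 0.467 -0.25   0.076]
gb [ 0.453 -0.307  0.089]
rack [0.466 0.124 0.026]
carr [ 0.456 -0.181  0.008]
car_l [ 0.507 -0.085  0.017]
car_r [ 0.439 -0.37   0.019]
ye [ 0.591 -0.22   0.077]
```

View pics/top.png

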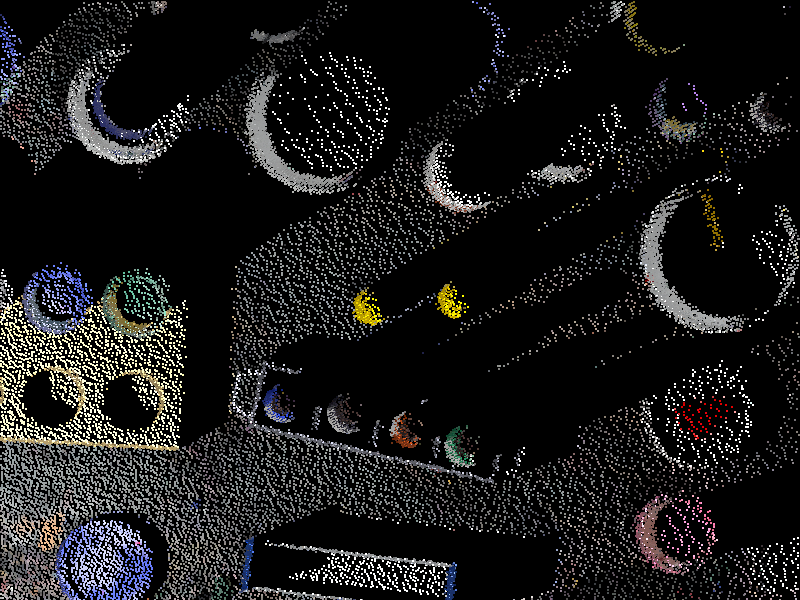

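The top-down map shows the carrier turned by about -12°, with the bottles in the order blue, black, orange, green as y decreases. The rack is nearly axis-aligned with its front wells empty. Next I take exact centres from the depth.

```bash
cat > meas.py <<'E'
from h import *
from scipy.optimize import least_squares
def wells(m,w,x0=.42,x1=.58):
    iv=np.linalg.inv(m['view']);v,u=np.mgrid[0:480,0:640]
    r=np.stack([(u-m['cx'])/m['fx'],(v-m['cy'])/m['fy'],np.ones(u.shape)],-1)@iv[:3,:3].T
    c=iv[:3,3];P=c+r*((.026-c[2])/r[...,2])[...,None]
    k=((w[...,2]<.022)&(P[...,0]>x0)&(P[...,0]<x1)&(P[...,1]>-.05)&(P[...,1]<.35)).astype(np.uint8)
    n,l,st,_=cv2.connectedComponentsWithStats(k)
    for i in range(1,n):
        q=P[l==i][:,:2]
        if len(q)>60:
            print('hole',len(q),np.round(q.mean(0),4),np.round(np.ptp(q,0),3))
def circ(w,g,R,z0,z1):
    p=w.reshape(-1,3);p=p[np.isfinite(p).all(1)]
    k=(abs(p[:,2]-(z0+z1)/2)<(z1-z0)/2)&(np.hypot(*(p[:,:2]-g).T)<.033)
    q=p[k][:,:2]
    s=least_squares(lambda c:np.hypot(*(q-c).T)-R,g,loss='soft_l1',f_scale=.001)
    return s.x,len(q),np.sqrt(np.mean(s.fun**2))
B=dict(blue=((.485,-.13),.019),black=((.473,-.195),.02),orange=((.457,-.255),.018),green=((.443,-.31),.021))
E
python3 - <<'E'
from meas import *
for c in('scene','side'):
    m=dict(np.load(c+'0.npz'));w=cloud(m['d'],m);wells(m,w)
    for n,(g,R) in B.items(): print(c,n,*[np.round(a,4) for a in circ(w,np.array(g),R,.03,.05)])
    for n,g,R in(('orange',(.605,.25),.034),('grey',(.6,.175),.037),('blue',(.6,.095),.035),('green',(.6,.015),.0355)):
        p=w.reshape(-1,3);q=p[(np.hypot(*(p[:,:2]-g).T)<.045)&(p[:,2]<.12)];t=np.nanmax(q[:,2]);q=q[q[:,2]>t-.006];print(n,'top',np.round(t,3),np.round(q.mean(0),3))
E
```

```text
hole 3405 [0.462  0.2168] [0.16 0.4 ]
hole 220 [0.4951 0.023 ] [0.054 0.053]
hole 271 [0.4998 0.1025] [0.054 0.053]
hole 335 [0.5038 0.1819] [0.056 0.054]
hole 417 [0.508  0.2613] [0.058 0.054]
scene blue [ 0.4985 -0.1357] 123 0.0015
scene black [ 0.4889 -0.2005] 123 0.0016
scene orange [ 0.4724 -0.262 ] 107 0.0019
scene green [ 0.456  -0.3186] 115 0.0017
orange top 0.074 [0.607 0.252 0.071]
grey top 0.076 [0.602 0.175 0.072]
blue top 0.083 [0.6   0.093 0.079]
green top 0.103 [0.597 0.015 0.099]
hole 1358 [0.4485 0.1694] [0.159 0.4  ]
hole 140 [0.4946 0.0253] [0.058 0.063]
hole 162 [0.4982 0.1043] [0.056 0.066]
hole 186 [0.5024 0.1842] [0.057 0.059]
hole 85 [0.4956 0.2543] [0.041 0.047]
side blue [ 0.4973 -0.1341] 87 0.003
side black [ 0.4863 -0.2002] 87 0.0028
side orange [ 0.4712 -0.2613] 79 0.003
side green [ 0.4543 -0.3183] 81 0.003
orange top 0.074 [0.606 0.234 0.07 ]
grey top 0.077 [0.596 0.176 0.073]
blue top 0.094 [0.598 0.05  0.092]
green top 0.103 [0.595 0.017 0.099]
```

>>> send_rows(motion="0 0.038 0.036 -0.008 0 0 7.9;0 0.038 0.036 -0.008 0 0 7.9;0 0.038 0.036 -0.008 0 0 7.9;0 0.038 0.036 -0.008 0 0 7.9", force=20)

```text
clock: 0.6
position: [0.305, -0.4608, 0.2598]
ee_rot: [-2.892, -1.226, 0.0]
force: [0.9, -0.8, -0.9]
width: 0.996
gripper_force: 0.0
```

>>> send_rows(motion="0 0.038 0.036 -0.008 0 0 7.9;0 0.038 0.036 -0.008 0 0 7.9;0 0.038 0.036 -0.008 0 0 7.9;0 0.038 0.036 -0.008 0 0 7.9;0 0 0 0 0 0 0")

```text
clock: 1.23
position: [0.4589, -0.3139, 0.2275]
ee_rot: [-2.444, -1.971, -0.004]
force: [-0.4, -0.9, -0.1]
width: 1.0
gripper_force: 0.0
```

```bash
python3 - <<'E'
from meas import *
from cell import arm
from scipy.spatial.transform import Rotation as R
s=arm.observe();print(s['clock'],s['position'],R.from_rotvec(s['ee_rot']).as_matrix().round(3))
m=dict(np.load('scene0.npz'));p=cloud(m['d'],m).reshape(-1,3)
c=np.array([.4785,-.2295]);a=np.radians(-13.1);q=(p[:,:2]-c)@np.array([[np.cos(a),-np.sin(a)],[np.sin(a),np.cos(a)]])
k=(abs(q[:,0])<.035)&(p[:,2]>.026)&(p[:,2]<.15)
for s_ in(1,-1):
    j=k&(q[:,1]*s_>.116)&(q[:,1]*s_<.17);print(j.sum(),np.nanmax(p[j,2]),np.ptp(q[j,1]*s_),(q[j,1]*s_).min())
m=arm.camera_model('wrist');im,d=arm.get_image('wrist');m={k:np.array(v) for k,v in m.items()}
cv2.imwrite('pics/w1.png',im)
w=cloud(d,m);print((d>0).mean())
for n,(g,r) in B.items():
  try: print(n,*[np.round(a,4) for a in circ(w,np.array(g)+[.013,-.006],r,.03,.05)])
  except Exception as e: print(n,e)
E
```

```text
1.225 [ 0.45891081 -0.3138678   0.22753695] [[ 0.212  0.977  0.001]
 [ 0.977 -0.212  0.003]
 [ 0.003  0.    -1.   ]]
8 0.06061623497491381 0.003143619134635345 0.11606482706910862Traceback (most recent call last):
  File "<stdin>", line 9, in <module>
    res = np.fmax.reduce(a, axis=axis, out=out, **kwargs)
ValueError: zero-size array to reduction operation fmax which has no identity
```

```bash
python3 - <<'E'
from meas import *
from cell import arm
m=arm.camera_model('wrist');im,d=arm.get_image('wrist');m={k:np.array(v) for k,v in m.items()}
cv2.imwrite('pics/w1.png',im)
w=cloud(d,m);print((d>0).mean(),np.linalg.inv(m['view']).round(3))
for n,(g,r) in B.items():
  try: print(n,*[np.round(a,4) for a in circ(w,np.array(g)+[.013,-.006],r,.03,.05)])
  except Exception as e: print(n,e)
E
```

```text
0.9960514322916667 [[ 0.977 -0.203 -0.061  0.475]
 [-0.212 -0.935 -0.284 -0.236]
 [ 0.001  0.29  -0.957  0.321]
 [ 0.     0.     0.     1.   ]]
blue [ 0.498 -0.136] 0 nan
black [ 0.4898 -0.1997] 94 0.0002
orange [ 0.4727 -0.2616] 61 0.0003
green [ 0.4565 -0.3181] 263 0.0002
  return _methods._mean(a, axis=axis, dtype=dtype,
  ret = ret.dtype.type(ret / rcount)
```

View pics/w1.png

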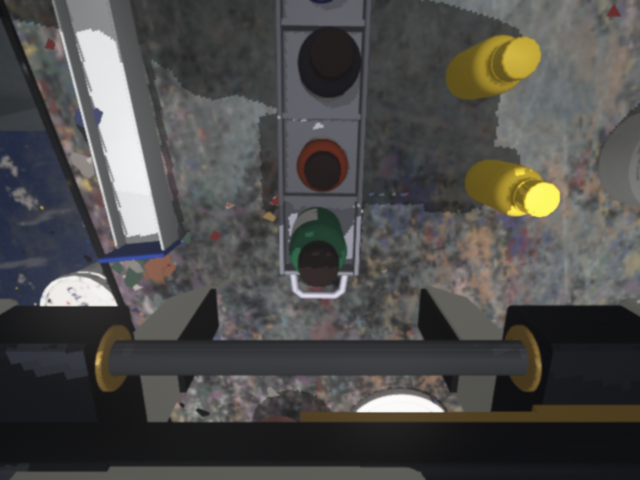

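The wrist view shows green at (318,260), orange at (322,170) and black at (330,60), with the fingers straddling the carrier line. The measurements agree to 1 mm.

>>> send_rows(motion="0 0 0 -0.03 0 0 0;0 0 0 -0.03 0 0 0;0 0 0 -0.03 0 0 0;0 0 0 0 0 0 0;0 0 0 0 0 0 0")

```text
clock: 1.9
position: [0.456, -0.3192, 0.1392]
ee_rot: [2.455, 1.959, -0.0]
force: [-0.2, -0.2, -0.4]
width: 0.999
gripper_force: 0.0
```

>>> send_rows(motion="0 0 0.001 -0.02 0 0 0;0 0 0 -0.016 0 0 0;0 0 0 0 0 0 0;1 0 0 0 0 0 0;1 0 0 0 0 0 0", force=20)

```text
clock: 2.52
position: [0.4564, -0.3175, 0.1029]
ee_rot: [2.453, 1.961, 0.001]
force: [0.9, 0.0, 0.3]
width: 0.833
gripper_force: 0.0
```

>>> send_rows(motion="1 0 0 0 0 0 0;1 0 0 0 0 0 0;1 0 0 0 0 0 0;1 0 0 0 0 0 0")

```text
clock: 3.02
position: [0.4562, -0.3172, 0.1023]
ee_rot: [2.454, 1.962, 0.0]
force: [-0.2, 0.8, 0.6]
width: 0.435
gripper_force: 20.0
```

>>> send_rows(motion="1 0 0 0.015 0 0 0;1 0 0 0.04 0 0 0;1 0 0 0.045 0 0 0;1 0 0 0.03 0 0 0;1 0 0.03 0 0 0 0")

```text
clock: 3.65
position: [0.4569, -0.2895, 0.2358]
ee_rot: [2.453, 1.953, 0.002]
force: [-0.1, 0.7, -2.6]
width: 0.437
gripper_force: 20.0
```

>>> send_rows(motion="1 0.006 0.05 0 0 0 1.5;1 0.006 0.05 0 0 0 1.5;1 0.006 0.05 0 0 0 1.5;1 0.006 0.05 0 0 0 1.5;1 0.006 0.05 0 0 0 1.5")

```text
clock: 4.28
position: [0.486, -0.0357, 0.2333]
ee_rot: [2.319, 2.118, 0.001]
force: [0.8, -0.0, -1.0]
width: 0.436
gripper_force: 20.0
```

>>> send_rows(motion="1 0.006 0.04 0 0 0 1.5;1 0.003 0.02 0 0 0 0.5;1 0 0 0 0 0 0;1 0 0 0 0 0 0")

```text
clock: 4.78
position: [0.4949, 0.021, 0.2322]
ee_rot: [2.285, 2.155, -0.002]
force: [-0.3, -0.4, -1.3]
width: 0.433
gripper_force: 20.0
```

```bash
cat > look.py <<'E'
import sys
from meas import *
from cell import arm
s=arm.observe();print(s['clock'],s['position'].round(4),s['ee_rot'].round(3),s['width'],s['gripper_force'])
m=arm.camera_model('wrist');im,d=arm.get_image('wrist');m={k:np.array(v) for k,v in m.items()}
cv2.imwrite(f'pics/{sys.argv[1]}.png',im);w=cloud(d,m);wells(m,w,.45,.55)
E
python3 look.py w2
```

```text
4.775 [0.4949 0.021  0.2322] [ 2.285e+00  2.155e+00 -2.000e-03] 0.4333785812717831 19.989774290006608
hole 3193 [0.4548 0.1131] [0.013 0.22 ]
hole 3655 [0.5077 0.1684] [0.057 0.035]
hole 4686 [0.504  0.0986] [0.057 0.057]
hole 3189 [0.5003 0.0228] [0.056 0.051]
```

View pics/w2.png

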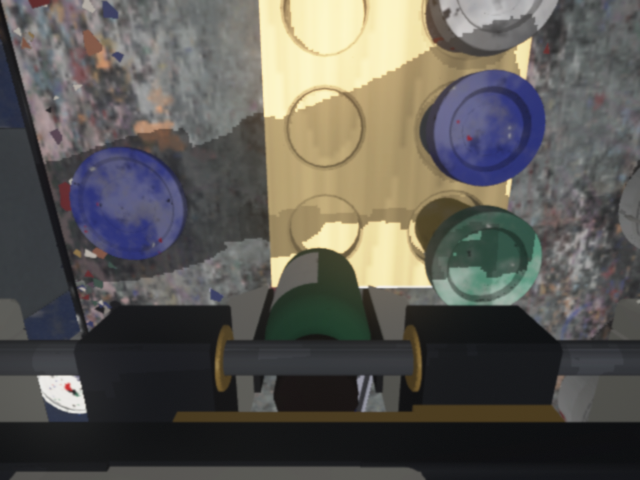

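The wrist view shows a clear full well at (325,127), whose centre is (0.504, 0.0986). The scene estimates were biased about 4 mm by the hidden wall, so I correct every well by that. Target for green: (0.4997, 0.0187).

>>> send_rows(motion="1 0.005 -0.002 -0.04 0 0 0;1 0 0 -0.03 0 0 0;1 0 0 -0.025 0 0 0;1 0 0 0 0 0 0;1 0 0 0 0 0 0")

```text
clock: 5.45
position: [0.5005, 0.0201, 0.138]
ee_rot: [2.284, 2.156, 0.001]
force: [0.2, -0.5, -0.5]
width: 0.441
gripper_force: 20.0
```

>>> send_rows(motion="1 0 0 -0.015 0 0 0;1 0 0 -0.008 0 0 0;1 0 0 -0.004 0 0 0;1 0 0 0 0 0 0;1 0 0 0 0 0 0")

```text
clock: 6.08
position: [0.5002, 0.0209, 0.1104]
ee_rot: [2.283, 2.158, 0.0]
force: [0.2, -0.5, -1.2]
width: 0.433
gripper_force: 20.0
```

>>> send_rows(motion="1 0 -0.001 -0.002 0 0 0;1 0 0 -0.001 0 0 0;1 0 0 -0.001 0 0 0;1 0 0 0 0 0 0")

```text
clock: 6.58
position: [0.5001, 0.0197, 0.1063]
ee_rot: [2.283, 2.158, 0.0]
force: [1.1, -0.3, -0.6]
width: 0.433
gripper_force: 20.0
```

>>> send_rows(motion="1 0 0 -0.001 0 0 0;1 0 0 0 0 0 0")

```text
clock: 6.82
position: [0.5003, 0.0196, 0.106]
ee_rot: [2.283, 2.157, 0.0]
force: [-1.5, -2.0, 11.1]
width: 0.44
gripper_force: 20.0
```

>>> send_rows(motion="0.27 0 0 0 0 0 0;0.27 0 0 0 0 0 0;0.27 0 0 0 0 0 0;0.27 0 0 0 0 0 0;0.27 0 0 0 0 0 0")

```text
clock: 7.45
position: [0.5, 0.0198, 0.1052]
ee_rot: [-2.283, -2.158, 0.0]
force: [-0.4, 0.6, 0.2]
width: 0.73
gripper_force: 0.0
```

>>> send_rows(motion="0.27 0 0 0.02 0 0 0;0.27 0 0 0.04 0 0 0;0.27 0 0 0.05 0 0 0;0.27 0 0 0 0 0 0;0.27 0 0 0 0 0 0")

```text
clock: 8.07
position: [0.4998, 0.0195, 0.215]
ee_rot: [2.283, 2.158, -0.0]
force: [-0.6, -1.4, -0.3]
width: 0.73
gripper_force: 0.0
```

```bash
python3 look.py w3; python3 - <<'E'
from meas import *
from cell import arm
for n in ('scene',):
    m={k:np.array(v) for k,v in arm.camera_model(n).items()};im,d=arm.get_image(n);w=cloud(d,m)
    print([np.round(a,4) for a in circ(w,np.array([.5,.02]),.021,.03,.06)])
    p=w.reshape(-1,3);k=np.hypot(p[:,0]-.5,p[:,1]-.02)<.015;print(np.nanmax(p[k&(p[:,2]<.13),2]))
    cv2.imwrite('pics/s3.png',im[130:330,150:470])
E
```

```text
8.075 [0.4998 0.0195 0.215 ] [ 2.283  2.158 -0.   ] 0.7300318757376995 0.0
hole 5845 [0.4726 0.0462] [0.099 0.23 ]
hole 3296 [0.5076 0.1654] [0.057 0.029]
hole 5284 [0.5041 0.0987] [0.057 0.057]
hole 1133 [0.4999 0.0314] [0.057 0.042]
[array([0.4997, 0.0181]), np.int64(261), np.float64(0.0012)]
0.10477216126299604
```

View pics/s3.png

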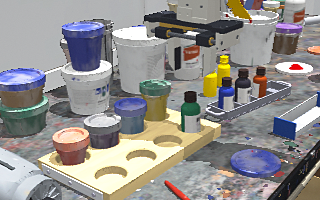

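Green stands upright in its well in front of the green tub (crop, around (190,108)), centred within about 1 mm. Next is orange.

>>> send_rows(motion="0.27 -0.0045 -0.047 0 0 0 -1.6;0.2 -0.0045 -0.047 0 0 0 -1.6;0 -0.0045 -0.047 0 0 0 -1.6;0 -0.0045 -0.047 0 0 0 -1.6;0 -0.0045 -0.047 0 0 0 -1.6")

```text
clock: 8.8
position: [0.4767, -0.2165, 0.214]
ee_rot: [-2.427, -1.992, 0.002]
force: [0.3, 0.5, -0.1]
width: 0.993
gripper_force: 0.0
```

>>> send_rows(motion="0 -0.0045 -0.046 0 0 0 -1.6;0 0 0 -0.03 0 0 0;0 0 0 -0.03 0 0 0;0 0 0 0 0 0 0;0 0 0 0 0 0 0")

```text
clock: 9.43
position: [0.4733, -0.261, 0.1555]
ee_rot: [-2.455, -1.96, -0.0]
force: [0.1, 0.9, 0.2]
width: 0.998
gripper_force: 0.0
```

>>> send_rows(motion="0 -0.001 -0.001 -0.03 0 0 0;0 0 0 -0.02 0 0 0;0 0 0 -0.01 0 0 0;0 0 0 0 0 0 0;1 0 0 0 0 0 0")

```text
clock: 10.05
position: [0.4727, -0.2624, 0.0962]
ee_rot: [2.454, 1.959, 0.001]
force: [-0.1, -0.3, -0.2]
width: 0.933
gripper_force: 0.0
```

>>> send_rows(motion="1 0 0 0 0 0 0;1 0 0 0 0 0 0;1 0 0 0 0 0 0;1 0 0 0 0 0 0;1 0 0 0 0 0 0")

```text
clock: 10.68
position: [0.472, -0.2622, 0.0952]
ee_rot: [-2.456, -1.96, 0.0]
force: [0.3, -0.9, 0.7]
width: 0.399
gripper_force: 0.6
```

>>> send_rows(motion="1 0 0 0 0 0 0;1 0 0 0.015 0 0 0;1 0 0 0.04 0 0 0;1 0 0 0.045 0 0 0;1 0 0 0.035 0 0 0")

```text
clock: 11.3
position: [0.4723, -0.2622, 0.2331]
ee_rot: [2.454, 1.959, 0.001]
force: [-0.3, -0.1, -0.6]
width: 0.372
gripper_force: 19.9
```

>>> send_rows(motion="1 0.002 0.027 0 0 0 0.5;1 0.004 0.05 0 0 0 0.9;1 0.004 0.05 0 0 0 0.9;1 0.004 0.05 0 0 0 0.9;1 0.004 0.05 0 0 0 0.9")

```text
clock: 11.92
position: [0.49, -0.0336, 0.2313]
ee_rot: [2.383, 2.046, 0.001]
force: [0.6, -0.1, -0.6]
width: 0.368
gripper_force: 19.9
```

>>> send_rows(motion="1 0.004 0.05 0 0 0 0.9;1 0.004 0.05 0 0 0 0.9;1 0.004 0.05 0 0 0 0.9;1 0.004 0.05 0 0 0 0.9;1 0.004 0.05 0 0 0 0.9")

```text
clock: 12.55
position: [0.51, 0.2163, 0.2313]
ee_rot: [2.301, 2.138, 0.001]
force: [0.7, 0.2, -0.2]
width: 0.371
gripper_force: 19.9
```

>>> send_rows(motion="1 0.002 0.03 0 0 0 0.9;1 0.001 0.013 0 0 0 0;1 0 0 -0.02 0 0 0;1 0 0 0 0 0 0;1 0 0 0 0 0 0")

```text
clock: 13.18
position: [0.5134, 0.2569, 0.2109]
ee_rot: [2.286, 2.154, 0.0]
force: [0.2, 1.2, 0.2]
width: 0.374
gripper_force: 19.9
```

```bash
python3 look.py w4
```

```text
13.175 [0.5134 0.2569 0.2109] [2.286 2.154 0.   ] 0.3735692210145892 19.910381233203225
hole 11414 [0.4901 0.3141] [0.1   0.138]
hole 3717 [0.5126 0.2622] [0.057 0.05 ]
hole 98 [0.4567 0.1073] [0.006 0.019]
hole 71 [0.5293 0.0997] [0.009 0.014]
```

>>> send_rows(motion="1 0 0.001 -0.04 0 0 0;1 0 0 -0.04 0 0 0;1 0 0 -0.02 0 0 0;1 0 0 0 0 0 0;1 0 0 0 0 0 0")

```text
clock: 13.85
position: [0.5138, 0.2591, 0.1116]
ee_rot: [2.285, 2.155, 0.003]
force: [-0.0, -0.2, 0.2]
width: 0.371
gripper_force: 19.9
```

>>> send_rows(motion="1 0 0 -0.006 0 0 0;1 0 0 -0.003 0 0 0;1 0 0 -0.001 0 0 0;1 0 0 0 0 0 0")

```text
clock: 14.35
position: [0.5131, 0.2588, 0.1002]
ee_rot: [2.285, 2.156, -0.0]
force: [0.1, 0.6, -0.5]
width: 0.372
gripper_force: 19.9
```

>>> send_rows(motion="1 0 0 -0.001 0 0 0;1 0 0 -0.001 0 0 0;1 0 0 0 0 0 0")

```text
clock: 14.72
position: [0.5134, 0.2588, 0.099]
ee_rot: [2.285, 2.156, 0.001]
force: [-1.9, -2.0, 8.3]
width: 0.37
gripper_force: 20.0
```

>>> send_rows(motion="0.32 0 0 0 0 0 0;0.32 0 0 0 0 0 0;0.32 0 0 0 0 0 0;0.32 0 0 0 0 0 0;0.32 0 0 0.02 0 0 0")

```text
clock: 15.35
position: [0.5123, 0.2582, 0.1172]
ee_rot: [-2.284, -2.156, 0.004]
force: [-0.6, 0.4, 0.8]
width: 0.679
gripper_force: 0.0
```

>>> send_rows(motion="0.32 0 0 0.045 0 0 0;0.32 0 0 0.045 0 0 0;0.32 0 0 0 0 0 0;0 -0.0023 -0.046 0 0 0 -0.9;0 -0.0023 -0.046 0 0 0 -0.9")

```text
clock: 15.98
position: [0.5079, 0.1658, 0.2074]
ee_rot: [-2.317, -2.121, 0.001]
force: [1.0, -0.5, 0.3]
width: 0.849
gripper_force: 0.0
```

>>> send_rows(motion="0 -0.0023 -0.046 0 0 0 -0.9;0 -0.0023 -0.046 0 0 0 -0.9;0 -0.0023 -0.046 0 0 0 -0.9;0 -0.0023 -0.046 0 0 0 -0.9;0 -0.0023 -0.046 0 0 0 -0.9")

```text
clock: 16.6
position: [0.4963, -0.0648, 0.2075]
ee_rot: [-2.4, -2.026, 0.001]
force: [0.5, -0.2, -0.2]
width: 0.998
gripper_force: 0.0
```

>>> send_rows(motion="0 -0.0023 -0.046 0 0 0 -0.9;0 -0.0023 -0.046 0 0 0 -0.9;0 -0.0023 -0.045 0 0 0 -0.9;0 0 0 0 0 0 0;0 0 0 0 0 0 0")

```text
clock: 17.23
position: [0.4898, -0.1996, 0.2076]
ee_rot: [-2.446, -1.97, 0.0]
force: [0.1, 0.4, 0.3]
width: 1.003
gripper_force: 0.0
```

```bash
python3 - <<'E'
from meas import *
from cell import arm
s=arm.observe();print(s['clock'],s['position'].round(4),s['ee_rot'].round(3),s['width'])
m={k:np.array(v) for k,v in arm.camera_model('scene').items()};im,d=arm.get_image('scene');w=cloud(d,m)
for g,R,z in(((.4997,.019),.021,.06),((.513,.259),.018,.055)): print([np.round(a,4) for a in circ(w,np.array(g),R,.03,z)])
m={k:np.array(v) for k,v in arm.camera_model('wrist').items()};iw,d=arm.get_image('wrist');w=cloud(d,m)
for g,R in(((.4898,-.1997),.02),((.4985,-.1355),.019)): print([np.round(a,4) for a in circ(w,np.array(g),R,.03,.05)])
cv2.imwrite('pics/s5.png',im[130:330,150:470])
E
```

```text
17.225 [ 0.4898 -0.1996  0.2076] [-2.446 -1.97   0.   ] 1.0034495275534352
[array([0.4999, 0.0179]), np.int64(260), np.float64(0.0012)]
[array([0.5135, 0.2589]), np.int64(261), np.float64(0.001)]
[array([ 0.4893, -0.2   ]), np.int64(328), np.float64(0.0002)]
[array([ 0.4985, -0.1355]), np.int64(0), np.float64(nan)]
  return _methods._mean(a, axis=axis, dtype=dtype,
  ret = ret.dtype.type(ret / rcount)
```

View pics/s5.png

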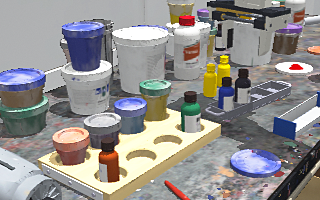

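Orange stands in its well in front of the orange tub at (108,165), and black is right below the gripper. I grip black at TCP z ≈ 0.099.

>>> send_rows(motion="0 -0.0005 0 -0.045 0 0 0;0 0 0 -0.04 0 0 0;0 0 0 -0.0235 0 0 0;0 0 0 0 0 0 0;1 0 0 0 0 0 0")

```text
clock: 17.95
position: [0.4903, -0.1996, 0.1007]
ee_rot: [2.445, 1.971, 0.001]
force: [0.0, 0.3, 0.1]
width: 0.937
gripper_force: 0.0
```

>>> send_rows(motion="1 0 0 0 0 0 0;1 0 0 0 0 0 0;1 0 0 0 0 0 0;1 0 0 0 0 0 0;1 0 0 0 0 0 0")

```text
clock: 18.58
position: [0.4896, -0.2003, 0.0998]
ee_rot: [2.447, 1.97, 0.0]
force: [-0.5, -0.6, 0.8]
width: 0.413
gripper_force: 20.0
```

>>> send_rows(motion="1 0 0 0.015 0 0 0;1 0 0 0.04 0 0 0;1 0 0 0.045 0 0 0;1 0 0 0.035 0 0 0;1 0.001 0.019 0 0 0 0")

```text
clock: 19.2
position: [0.4918, -0.1824, 0.2382]
ee_rot: [2.445, 1.964, 0.004]
force: [-0.4, 0.9, -0.3]
width: 0.414
gripper_force: 20.0
```

>>> send_rows(motion="1 0.002 0.045 0 0 0 1.2;1 0.002 0.045 0 0 0 1.2;1 0.002 0.045 0 0 0 1.2;1 0.002 0.045 0 0 0 1.2;1 0.002 0.045 0 0 0 1.2")

```text
clock: 19.82
position: [0.4996, 0.0459, 0.2344]
ee_rot: [-2.339, -2.097, 0.001]
force: [-0.5, 0.0, -0.8]
width: 0.41
gripper_force: 20.0
```

>>> send_rows(motion="1 0.003 0.045 0 0 0 1.2;1 0.003 0.045 0 0 0 1.2;1 0.002 0.045 0 0 0 0.8;1 0 0 -0.03 0 0 0;1 0 0 0 0 0 0")

```text
clock: 20.45
position: [0.5065, 0.1788, 0.2027]
ee_rot: [-2.278, -2.161, 0.008]
force: [-0.2, -0.6, -0.4]
width: 0.41
gripper_force: 20.0
```

```bash
python3 look.py w6
```

```text
20.45 [0.5065 0.1788 0.2027] [-2.278 -2.161  0.008] 0.40988953819041235 19.997892232968297
hole 12684 [0.4814 0.2861] [0.1   0.197]
hole 2865 [0.511  0.2571] [0.057 0.057]
hole 3351 [0.5091 0.1852] [0.057 0.048]
hole 159 [0.4533 0.0402] [0.006 0.032]
```

>>> send_rows(motion="1 0.0015 0 -0.04 0 0 0;1 0 0 -0.03 0 0 0;1 0 0 -0.02 0 0 0;1 0 0 0 0 0 0;1 0 0 0 0 0 0")

```text
clock: 21.12
position: [0.5107, 0.1788, 0.1161]
ee_rot: [2.281, 2.159, 0.002]
force: [0.0, -0.0, 0.4]
width: 0.412
gripper_force: 20.0
```

>>> send_rows(motion="1 0 0 -0.004 0 0 0;1 0 0 -0.002 0 0 0;1 0 0 -0.001 0 0 0;1 0 0 0 0 0 0")

```text
clock: 21.62
position: [0.51, 0.1788, 0.1077]
ee_rot: [2.281, 2.16, -0.0]
force: [-0.7, 0.8, -0.2]
width: 0.416
gripper_force: 20.0
```

>>> send_rows(motion="1 -0.001 0 -0.002 0 0 0;1 0 0 -0.001 0 0 0;1 0 0 -0.001 0 0 0;1 0 0 0 0 0 0")

```text
clock: 22.12
position: [0.509, 0.1788, 0.1038]
ee_rot: [2.281, 2.16, -0.0]
force: [-0.9, -0.5, 1.0]
width: 0.411
gripper_force: 20.0
```

>>> send_rows(motion="1 0 0 -0.001 0 0 0;1 0 0 0 0 0 0")

```text
clock: 22.38
position: [0.5092, 0.179, 0.1036]
ee_rot: [2.281, 2.16, 0.001]
force: [-2.5, -1.6, 11.7]
width: 0.413
gripper_force: 20.0
```

>>> send_rows(motion="0.28 0 0 0 0 0 0;0.28 0 0 0 0 0 0;0.28 0 0 0 0 0 0;0.28 0 0 0 0 0 0;0.28 0 0 0.02 0 0 0")

```text
clock: 23.0
position: [0.5082, 0.1783, 0.1218]
ee_rot: [-2.28, -2.16, 0.004]
force: [0.7, 0.1, 0.5]
width: 0.716
gripper_force: 0.0
```

>>> send_rows(motion="0.28 0 0 0.045 0 0 0;0.28 0 0 0.045 0 0 0;0.28 0 0 0 0 0 0;0 -0.002 -0.045 0 0 0 -1.3;0 -0.002 -0.045 0 0 0 -1.3")

```text
clock: 23.62
position: [0.5046, 0.0879, 0.212]
ee_rot: [-2.329, -2.108, 0.001]
force: [0.2, -0.2, -0.6]
width: 0.888
gripper_force: 0.0
```

>>> send_rows(motion="0 -0.002 -0.045 0 0 0 -1.3;0 -0.002 -0.045 0 0 0 -1.3;0 -0.001 -0.045 0 0 0 -1.3;0 -0.001 -0.045 0 0 0 -1.3;0 -0.001 -0.0445 0 0 0 -1.3")

```text
clock: 24.25
position: [0.4974, -0.1373, 0.2119]
ee_rot: [-2.446, -1.971, 0.001]
force: [0.6, -0.6, 0.1]
width: 1.002
gripper_force: 0.0
```

>>> send_rows(motion="0 0 0 0 0 0 0;0 0 0 0 0 0 0")

```text
clock: 24.5
position: [0.4978, -0.1352, 0.2121]
ee_rot: [-2.444, -1.972, 0.0]
force: [0.7, 0.7, -0.2]
width: 0.998
gripper_force: 0.0
```

```bash
python3 - <<'E'
from meas import *
from cell import arm
s=arm.observe();print(s['clock'],s['position'].round(4),s['ee_rot'].round(3),s['width'])
m={k:np.array(v) for k,v in arm.camera_model('scene').items()};im,d=arm.get_image('scene');w=cloud(d,m)
for g,R,z in(((.4997,.019),.021,.06),((.513,.259),.018,.055),((.509,.179),.02,.055)): print([np.round(a,4) for a in circ(w,np.array(g),R,.03,z)])
m={k:np.array(v) for k,v in arm.camera_model('wrist').items()};iw,d=arm.get_image('wrist');w=cloud(d,m)
print([np.round(a,4) for a in circ(w,np.array((.4985,-.1355)),.019,.03,.05)])
E
```

```text
24.5 [ 0.4978 -0.1352  0.2121] [-2.444 -1.972  0.   ] 0.9982772644390524
[array([0.4997, 0.0181]), np.int64(257), np.float64(0.0012)]
[array([0.5135, 0.259 ]), np.int64(262), np.float64(0.001)]
[array([0.5084, 0.1781]), np.int64(264), np.float64(0.0011)]
[array([ 0.4989, -0.1348]), np.int64(278), np.float64(0.0002)]
```

Blue: h = 46 mm, so TCP z ≈ 0.097.

>>> send_rows(motion="0 0.001 0 -0.045 0 0 0;0 0 0 -0.045 0 0 0;0 0 0 -0.025 0 0 0;0 0 0 0 0 0 0;1 0 0 0 0 0 0")

```text
clock: 25.22
position: [0.4998, -0.135, 0.0987]
ee_rot: [2.443, 1.974, 0.002]
force: [-0.3, -0.3, 0.3]
width: 0.934
gripper_force: 0.0
```

>>> send_rows(motion="1 0 0 0 0 0 0;1 0 0 0 0 0 0;1 0 0 0 0 0 0;1 0 0 0 0 0 0;1 0 0 0 0 0 0")

```text
clock: 25.85
position: [0.4991, -0.1358, 0.0978]
ee_rot: [2.445, 1.972, 0.0]
force: [-0.1, -0.0, 0.4]
width: 0.399
gripper_force: 7.6
```

>>> send_rows(motion="1 0 0 0 0 0 0;1 0 0 0.015 0 0 0;1 0 0 0.04 0 0 0;1 0 0 0.045 0 0 0;1 0 0 0.035 0 0 0")

```text
clock: 26.48
position: [0.4992, -0.1355, 0.2355]
ee_rot: [2.444, 1.972, 0.002]
force: [-0.7, 0.2, -1.3]
width: 0.392
gripper_force: 20.0
```

>>> send_rows(motion="1 0.001 0.039 0 0 0 1.5;1 0.001 0.039 0 0 0 1.5;1 0.001 0.039 0 0 0 1.5;1 0.001 0.039 0 0 0 1.5;1 0.001 0.039 0 0 0 1.5")

```text
clock: 27.1
position: [0.5038, 0.0606, 0.2338]
ee_rot: [2.31, 2.129, 0.001]
force: [0.3, 0.7, -0.1]
width: 0.394
gripper_force: 20.0
```

>>> send_rows(motion="1 0 0.0395 0 0 0 1.5;1 0 0 -0.02 0 0 0;1 0 0 -0.02 0 0 0;1 0 0 0 0 0 0;1 0 0 0 0 0 0")

```text
clock: 27.72
position: [0.5044, 0.0989, 0.1938]
ee_rot: [2.283, 2.158, 0.001]
force: [-0.7, 0.6, -0.7]
width: 0.397
gripper_force: 20.0
```

>>> send_rows(motion="1 0 0 -0.04 0 0 0;1 0 0 -0.03 0 0 0;1 0 0 -0.012 0 0 0;1 0 0 0 0 0 0;1 0 0 0 0 0 0")

```text
clock: 28.35
position: [0.5049, 0.0991, 0.112]
ee_rot: [2.282, 2.157, 0.003]
force: [-0.7, -0.0, -0.6]
width: 0.396
gripper_force: 20.0
```

>>> send_rows(motion="1 0 0 -0.004 0 0 0;1 0 0 -0.002 0 0 0;1 0 0 -0.001 0 0 0;1 0 0 0 0 0 0")

```text
clock: 28.85
position: [0.504, 0.0987, 0.1037]
ee_rot: [-2.283, -2.158, 0.0]
force: [0.4, 0.6, -1.5]
width: 0.396
gripper_force: 20.0
```

>>> send_rows(motion="1 0 0 -0.001 0 0 0;1 0 0 -0.001 0 0 0;1 0 0 0 0 0 0")

```text
clock: 29.22
position: [0.5041, 0.0988, 0.1018]
ee_rot: [2.283, 2.158, 0.0]
force: [0.6, 0.7, -0.1]
width: 0.399
gripper_force: 20.0
```

>>> send_rows(motion="1 0 0 -0.001 0 0 0;1 0 0 0 0 0 0")

```text
clock: 29.48
position: [0.5043, 0.0989, 0.1015]
ee_rot: [2.282, 2.158, 0.001]
force: [-3.0, -1.1, 11.2]
width: 0.392
gripper_force: 20.0
```

>>> send_rows(motion="0.3 0 0 0 0 0 0;0.3 0 0 0 0 0 0;0.3 0 0 0 0 0 0;0.3 0 0 0 0 0 0;0.3 0 0 0.02 0 0 0")

```text
clock: 30.1
position: [0.5032, 0.0985, 0.1199]
ee_rot: [-2.282, -2.157, 0.004]
force: [0.0, 0.6, 0.7]
width: 0.697
gripper_force: 0.0
```

>>> send_rows(motion="0.3 0 0 0.045 0 0 0;0.3 0 0 0.045 0 0 0;0.3 0 0 0.03 0 0 0;0.3 0 0 0 0 0 0;0.3 0 0 0 0 0 0")

```text
clock: 30.72
position: [0.5037, 0.0985, 0.2401]
ee_rot: [-2.283, -2.158, 0.001]
force: [-0.6, -0.0, -1.0]
width: 0.698
gripper_force: 0.0
```

```bash
python3 - <<'E'
from meas import *
from cell import arm
s=arm.observe();print(s['clock'],s['position'].round(4))
m={k:np.array(v) for k,v in arm.camera_model('scene').items()};im,d=arm.get_image('scene');w=cloud(d,m);p=w.reshape(-1,3)
for g,R,z in(((.4997,.019),.021,.06),((.504,.0987),.019,.055),((.509,.179),.02,.055),((.513,.259),.018,.055)):
    k=(np.hypot(p[:,0]-g[0],p[:,1]-g[1])<.015)&(p[:,2]<.12);print([np.round(a,4) for a in circ(w,np.array(g),R,.03,z)],np.nanmax(p[k,2]).round(4))
cv2.imwrite('pics/s9.png',cv2.resize(im[180:340,170:410],None,fx=3,fy=3))
E
```

```text
30.725 [0.5037 0.0985 0.2401]
[array([0.4999, 0.018 ]), np.int64(262), np.float64(0.0013)] 0.1044
[array([0.5033, 0.099 ]), np.int64(216), np.float64(0.0011)] 0.0962
[array([0.5084, 0.1783]), np.int64(261), np.float64(0.0011)] 0.1007
[array([0.5137, 0.259 ]), np.int64(255), np.float64(0.001)] 0.0929
```

View pics/s9.png

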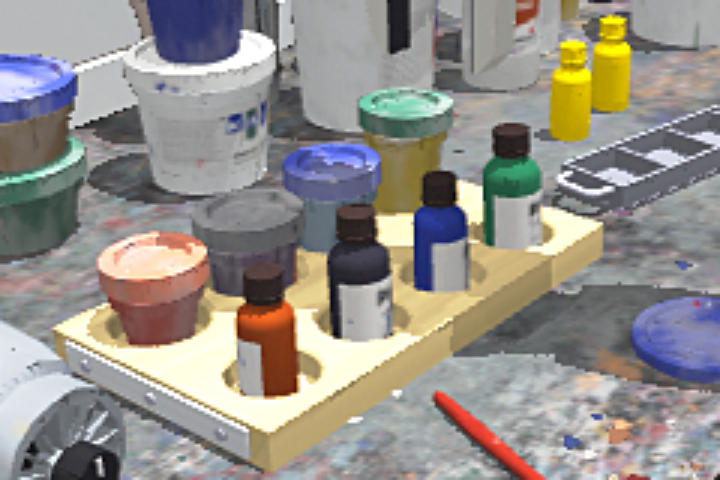

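All four bottles stand upright in their wells before the matching tubs: orange (267,330), black (360,270), blue (442,230) and green (513,185). Their top heights match bottles standing on the well floor.

```bash
python3 -c "
from cell import arm
print(arm.sign_off())"
```

```text
the job is handed in; nothing more can be done
None
```

All four bottles are in the wells before their matching tubs, upright and within about 2 mm of the well centres by camera measurement; the job was handed in at about 31 s of robot time, and no verdict came back.

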